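# Put the gear selector on the test bench into third

## Robot

A 6-joint arm with a two-finger parallel gripper is mounted at the origin on a cart in front of the work surface, level with it; the furniture and walls round the work are solid. World frame = base frame: x ahead of the robot, y to its left, z up, the work surface at z = 0. Lengths are in m, angles in rad, forces in N, time in s.
With the tool pointing down it reaches from about 0.25 to 0.725 m from the base axis. Payload 4 kg.
Tool frame: the origin (TCP) lies on the front face of the gripper's body, between the roots of the fingers; the fingertips stand 73 mm ahead of it and the grasp point (between the pads) lies 54 mm ahead of it; z points along the fingers, y is the line along which they close (so a half turn about z gives the same grasp; the last joint's range is limited). The gripper opens to 85 mm and grips with 20 to 120 N. Pads are 22 mm wide; open, the fingers measure 114 mm over their backs; the gripper's body (76 mm by 85 mm) begins 54 mm behind the grasp point. The pads swing forward as they close: fully open they stand 13 mm farther back than shut.
Start: joints at [1.143, 0.241, 0.005, 1.335, 0, 1.571], TCP at [0.207, 0.455, 0.304] pointing down, gripper open.
Joint ranges: [-2.72, 2.72], [-1.05, 1.87], [-1.09, 1.28], [-1.99, 2.15], [-1.42, 1.44], [-3.14, 3.14]. Speed limits (rad/s): [2.79, 2.79, 3.14, 3.14, 3.14, 3.14].

## Interface

Orientations are given as a unit quaternion [x, y, z, w].
In Python, from workcell import bot gives the robot as it stands. The module is installed in compiled form; this text tells all that it offers.
- The arm moves only by the tool step_arm, never from a script. Its argument "rows" is a list of rows, each a list of 2 entries, a list of its own where there are three numbers: the shift along the tool's x, y, z in mm, then the turn about the tool's z in degrees. A call has 1 to 12 rows; each row is the pose to reach, as a shift and turn from the pose commanded when the call began, along the tool's axes at that moment; what a row does not reach only later rows make up. A row lasts 1/8 s, in which the tool goes at most 62.5 mm and 10.7 degrees, less where a joint would pass 70% of its speed; a pose out of reach is approached as far as the arm can. A call with a gripper value outside its range is refused whole. "claw" is the gripper's target within -1 to 1 (shut at 1, half-way at 0, fully open at -1), set as the call begins (left out, the last holds). The fingers move at their own pace and stop on an object; the grip force is fixed at half the most. Time passes only in rows, so rows that repeat a pose let the fingers close. It gives the time, the measured TCP pose, the force, the opening and the grip force at its end, in the units of the state.
- bot.get_obs(): the state, without advancing time (a new reading comes with each control period).
- bot.camera(name): name is "scene" or "top"; returns (picture, depth): 420x560x3 uint8, red, green, blue; 420x560 float32, m along the optical axis (not along the pixel's ray), 0 where there is no reading.
- bot.camera_params(name): a dict with "fx", "fy", "cx", "cy" (pixels), "D" ([k1, k2, p1, p2, k3] as OpenCV has them; the pictures are not rectified), "pose" (4x4, takes a point from camera to world coordinates). Camera axes: x right, y up, looking along -z (the intrinsics and any distortion apply to the point x, -y, -z); pixel columns grow to the right and rows downward; lengths in m; the calibration is good to about 2 mm. A picture is of the moment at which its call begins. camera_params takes no time and is no camera call.
- bot.job_done(): hands the job in; it is judged then, once.
Trained networks look in the newest picture that a camera, given by its name, has taken for a name from the list of things; names that differ only in an ending like _2 or _b are one class to them, and where a whole thing is asked for, a point or a joint stands for the part that bears it (a point fixed in the world has none). Each returns a list of dicts, best first, with "score" (0 to 1); they miss things now and then, are a little off and sometimes report something else, mostly with a low value. They report only what shows in the picture. A call takes as long as a camera call.
- bot.trace(target, camera): "pixels" (420x560 bool, what is visible of it) and "uv" ([column, row] in pixels, amid what is visible of it).
The state is a dict: "clock": time; "joint_pos": joint angles; "joint_vel": joint speeds; "tau": joint torques, N m; "eef_pos": TCP position; "tool_rot": TCP orientation; "ft_force": force on the tool from outside, world axes, zero at the start; "ft_torque": the same for the moment, N m; "grip_width": finger opening in m; "grasp_force": force on a finger pad.
Only numpy, scipy, OpenCV 4.12 (cv2) and the standard library are available. Lean on these libraries where they do the work, as an engineer would, in place of code of your own. Each camera call takes 0.05 s, during which the arm holds its last target. There are 200 camera calls.

## Task

Before the new sensor on the gear selector can be set, its lever must stand in third gear: with the fingertips push the lever along the left lane to neutral, across to the right, then forward until it is fully home in the third slot (forward right, away from you, marked with three dots), and leave it there. Only push the lever: do not grip or force it, and do not run it into the fourth slot (rear right). Leave the cutter, tin, reel and bottles round it where they are.

Things in the scene. Friction and masses are not known exactly. Their poses are not given: they have to be found in the camera images.
- selector: gear selector, fixed to the bench: grey cast housing 122 x 112 mm, 98 mm high, on an aluminium plate 170 x 125 mm, with a short cable tail and plug at its far side. Origin: middle of the underside, on the bench. x points forward (away from the operator, to the cable side), y to the left, z up. The lever's pivot is at x = 0, y = 0, z = 33 mm.
- gate (a point): middle of the gate plate's upper face, 98 mm above the bench; axes as the selector's. Its H-shaped opening: a crosswise neutral channel 18 mm wide (x = 0) joins two lengthwise lanes 16 mm wide at y = +15 and -15 mm, whose slots end at x = +-26.5 mm. The 11 mm steel lever runs in it and changes lanes only in the channel. It starts anywhere in the left lane.
- third_slot (a point): forward end of the third slot on the gate plate's upper face (x = 26.5, y = -15 mm of the gate). First slot: forward left; second: rear left; third: forward right; fourth: rear right. One to four red dots beyond each slot's end show its number.
- knob (a point): on the lever's axis, at the thickest place (43 mm) of its black pear-shaped knob, 172 mm from the pivot; the knob tapers to 18 mm 29 mm below it and ends 22 mm above it. With a = lever_across, f = lever_fore it is, in the selector's frame, at x = 172 sin f, y = -172 cos f sin a, z = 33 + 172 cos f cos a mm: (53, -38, 192) home in third, (0, -40, 200) in neutral at the right.
- lever_fore (a joint): fore-and-aft angle of the lever, rad: 0 in the neutral channel (it can cross between the lanes within about +-0.05), + forward, about +0.315 at the end of a forward slot, -0.315 at the end of a rear slot. The lever has no springs; friction holds it where it is left. About 2 to 3 N at the knob moves it.
- lever_across (a joint): crosswise angle of the lever, rad: about -0.24 in the left lane (first and second slot), +0.24 in the right lane (third and fourth), with about 0.04 of play either way; + is to the right. About 2 to 3 N at the knob moves it.
- side_cutter: bystander: side cutter with red handles, 118 x 38 x 12 mm, lying nearer the robot; origin under its middle
- solder_reel: bystander: blue and white reel of solder wire, 57 mm across, 37 mm high, standing beyond the selector; origin under its middle
- flux_bottle: bystander: small white bottle with a red pointed cap, 36 mm across, 100 mm high, beyond the grey heater box; origin under its middle
- alcohol_pump: bystander: white bottle with a blue top, 66 mm across, 112 mm high, beyond the selector at the right; origin under its middle
- tip_tinner: bystander: small round grey-white tin, 36 mm across, 18 mm high, beyond the selector; origin under its middle

How it is judged:
On the way:
1. the lever has crossed to the right in the neutral channel (value of joint lever_across above 0.17 rad and value of joint lever_fore between -0.08 and 0.1 rad).
At the end, for the whole second after the job is handed in: The lever rests in the third slot, within about 0.04 rad (7 mm at the knob) of the slot's forward end (lever_fore over 0.275, lever_across over 0.17), at rest and let go (value of joint lever_fore above 0.275 rad and value of joint lever_across above 0.17 rad and velocity of joint lever_fore between -0.03 and 0.03 rad/s); the robot touches nothing.
It fails at once if the lever is run into the fourth slot (rear right) (value of joint lever_across above 0.1 rad and value of joint lever_fore below -0.13 rad).
It fails at once if the lever is gripped or forced: fingers press on it with more than 30 N (contact force between the fingers and selector above 30 N).
It fails at once if the side cutter, tin, solder reel or a bottle round the selector is moved or lifted by more than 15 mm (distance of any of side_cutter, solder_reel, flux_bottle, alcohol_pump, tip_tinner from where it was at the start of the episode above 0.015 m).
It also fails if it takes over 48 s, if anything falls off the work surface, if the arm or the gripper's body presses on something with over 40 N, if the wrist force passes 120 N, or if a joint passes its speed limit or range.

## Working session

There is one attempt and no reset: what is moved stays moved. The work goes in short steps, Python scripts to look and compute and a tool call to move; the robot and the scene stay as the last step left them, time stands still between calls to the robot, and variables do not carry over. Pictures are saved under pics/ and viewed, at most 10 in all, crops included, and the job is handed in when it is done.

Besides the shell and the picture viewer there is one more tool, called after "Emit:" as name([rows], argument=value, ...), one row to a line, values as JSON. step_arm: Moves the arm, as the interface text tells. Its arguments: {"type":"object","properties":{"rows":{"type":"array"},"claw":{"type":"number"}},"required":["rows"]}

```bash
mkdir -p pics; cat > h.py <<'E'
import numpy as np, cv2
from workcell import bot
def pts(cam,depth,mask):
    p=bot.camera_params(cam);v,u=np.nonzero(mask&(depth>0))
    K=np.array([[p['fx'],0,p['cx']],[0,p['fy'],p['cy']],[0,0,1.]])
    n=cv2.undistortPoints(np.stack([u,v],1).astype(float).reshape(-1,1,2),K,np.array(p['D'],float)).reshape(-1,2)
    d=depth[v,u]
    c=np.stack([n[:,0]*d,-n[:,1]*d,-d,np.ones_like(d)],1)
    T=np.array(p['pose']);return (c@T.T)[:,:3],u,v
E
python3 - <<'E'
from h import *
for c in('scene','top'):
    im,d=bot.camera(c);cv2.imwrite(f'pics/{c}0.png',im[...,::-1])
    print(c,np.round(bot.camera_params(c)['pose'],3).tolist())
    for t in('selector','knob','third_slot','gate','side_cutter','solder_reel','flux_bottle','alcohol_pump','tip_tinner'):
        r=bot.trace(t,c)
        for x in r[:1]:
            P,_,_=pts(c,d,x['pixels'])
            print(t,round(x['score'],2),np.round(x['uv']),x['pixels'].sum(),np.round(np.percentile(P,[3,50,97],axis=0),3).tolist() if len(P) else 0)
o=bot.get_obs();print(o['clock'],o['eef_pos'],o['tool_rot'])
E
```

```text
scene [[-0.49, 0.658, -0.572, -0.025], [-0.872, -0.361, 0.331, 0.001], [0.011, 0.661, 0.751, 0.814], [0.0, 0.0, 0.0, 1.0]]
selector 0.57 [304. 233.] 4032 [[0.391, -0.415, 0.012], [0.442, -0.34, 0.097], [0.53, -0.291, 0.217]]
knob 0.9 [291. 199.] 428 [[0.464, -0.349, 0.087], [0.474, -0.321, 0.207], [0.493, -0.302, 0.223]]
third_slot 0.74 [302. 235.] 4090 [[0.389, -0.415, 0.011], [0.442, -0.34, 0.096], [0.532, -0.29, 0.217]]
gate 0.94 [300. 235.] 4072 [[0.39, -0.416, 0.012], [0.443, -0.34, 0.097], [0.529, -0.291, 0.217]]
side_cutter 0.67 [330. 322.] 556 [[0.226, -0.334, -0.001], [0.263, -0.305, 0.009], [0.314, -0.261, 0.013]]
solder_reel 0.66 [212. 221.] 362 [[0.617, -0.207, 0.004], [0.635, -0.184, 0.037], [0.666, -0.162, 0.04]]
flux_bottle 0.59 [182. 222.] 161 [[0.632, -0.131, 0.049], [0.64, -0.116, 0.061], [0.653, -0.103, 0.083]]
alcohol_pump 0.71 [295. 170.] 700 [[0.638, -0.47, 0.007], [0.655, -0.439, 0.083], [0.69, -0.414, 0.112]]
tip_tinner 0.66 [240. 204.] 152 [[0.65, -0.299, 0.0], [0.663, -0.282, 0.017], [0.688, -0.267, 0.02]]
top [[-0.067, 0.976, -0.209, 0.287], [-0.998, -0.065
[... 409 characters left out ...]
88, -0.426, 0.011], [0.458, -0.361, 0.097], [0.537, -0.295, 0.22]]
side_cutter 0.74 [294. 306.] 336 [[0.227, -0.335, 0.005], [0.257, -0.311, 0.009], [0.315, -0.27, 0.013]]
solder_reel 0.79 [231. 152.] 439 [[0.616, -0.209, 0.004], [0.636, -0.184, 0.036], [0.665, -0.159, 0.039]]
flux_bottle 0.69 [210. 155.] 254 [[0.628, -0.137, 0.006], [0.637, -0.124, 0.054], [0.653, -0.106, 0.082]]
alcohol_pump 0.75 [336. 136.] 846 [[0.637, -0.472, 0.005], [0.654, -0.442, 0.086], [0.687, -0.416, 0.111]]
tip_tinner 0.49 [271. 142.] 123 [[0.649, -0.297, 0.012], [0.664, -0.285, 0.017], [0.679, -0.271, 0.021]]
1.0 [0.20743328 0.45494295 0.30392004] [ 2.12277832e-01  9.77209354e-01  7.65097709e-06 -3.56113648e-06]
```

View pics/scene0.png

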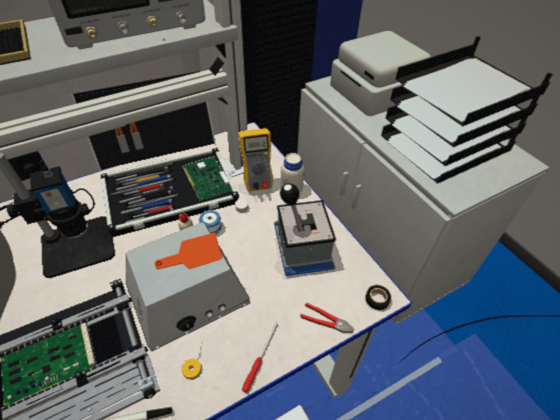

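View pics/top0.png

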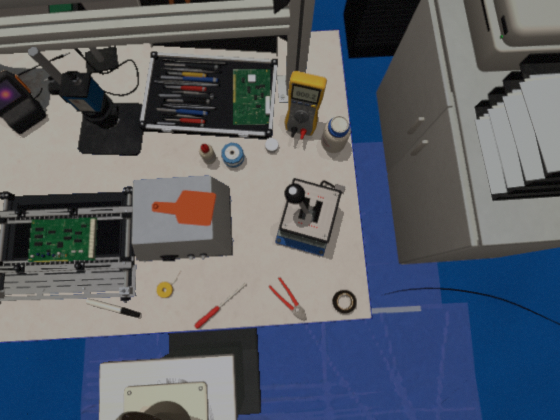

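```bash
python3 - <<'E'
from h import *
A=[];out=[]
for c in('top','scene'):
    im,d=bot.camera(c); m=bot.trace('gate',c)[0]['pixels']
    mm=cv2.dilate(m.astype(np.uint8),np.ones((7,7)))>0
    P,u,v=pts(c,d,mm); q=P[(P[:,2]>.09)&(P[:,2]<.104)]; 
    r=cv2.minAreaRect((q[:,:2]*1000).astype(np.float32)); print(c,len(q),r,np.median(q[:,2])); 
    b=P[(P[:,2]>.003)&(P[:,2]<.016)]; print(' plate',len(b),cv2.minAreaRect((b[:,:2]*1000).astype(np.float32)))
    k=P[P[:,2]>.165]; f=lambda x:np.linalg.norm(k-x[:3],axis=1)-.0215
    from scipy.optimize import least_squares
    s=least_squares(f,np.r_[np.median(k,0)-[0,0,.015]],loss='soft_l1',f_scale=.002); print(' knob',len(k),s.x.round(4),k.max(0).round(3),k.min(0).round(3))
    Q,_,_=pts(c,d,np.ones_like(m)); z=Q[(abs(Q[:,0]-.45)<.28)&(abs(Q[:,1])<.25)]
    print(' heater',np.percentile(z[z[:,2]>.06],[2,50,98],axis=0).round(3).tolist())
    w=im[150:285,240:375][...,::-1]; out.append(cv2.resize(w,(400,400),interpolation=cv2.INTER_CUBIC))
cv2.imwrite('pics/crop1.png',np.hstack(out))
E
```

```text
top 2164 ((468.35302734375, -363.312744140625), (118.06822967529297, 128.24305725097656), 70.45465087890625) 0.0975918995749202
 plate 479 ((478.04241943359375, -366.9866943359375), (152.35162353515625, 200.108154296875), 73.02849578857422)
 knob 354 [ 0.4826 -0.3235  0.2015] [ 0.504 -0.303  0.225] [ 0.462 -0.343  0.191]
 heater [[0.394, -0.159, 0.065], [0.481, -0.051, 0.134], [0.725, 0.145, 0.233]]
scene 1854 ((469.3620910644531, -361.19000244140625), (118.568115234375, 129.6526336669922), 70.1988296508789) 0.09836942215617323
 plate 459 ((526.4458618164062, -399.119140625), (166.112060546875, 303.26934814453125), 70.27647399902344)
 knob 342 [ 0.4843 -0.3219  0.2019] [ 0.502 -0.3    0.225] [ 0.462 -0.342  0.166]
 heater [[0.394, -0.143, 0.063], [0.467, -0.023, 0.135], [0.723, 0.149, 0.229]]
```

View pics/crop1.png

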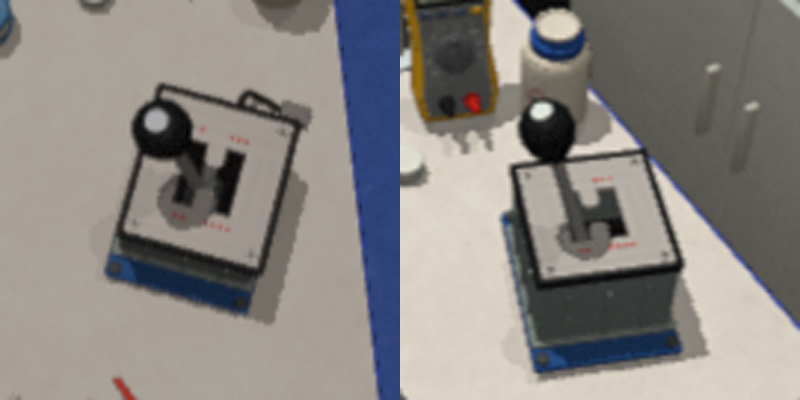

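```bash
cat >> h.py <<'E'
from scipy.spatial.transform import Rotation as R
def fitgate():
    Q=[]
    for c in('top','scene'):
        im,d=bot.camera(c); m=cv2.dilate(bot.trace('gate',c)[0]['pixels'].astype(np.uint8),np.ones((7,7)))>0
        P,u,v=pts(c,d,m); Q.append(P[(P[:,2]>.092)&(P[:,2]<.102)][:,:2])
    return Q
def go(x,y,z,yaw_y):
    """shift (mm) and turn (deg) so that tool y has world heading yaw_y (deg)"""
    o=bot.get_obs();r=R.from_quat(o['tool_rot']);s=r.inv().apply(np.array([x,y,z])-o['eef_pos'])*1000
    h=np.degrees(np.arctan2(*r.as_matrix()[[1,0],1]));t=-((yaw_y-h+180)%360-180)
    print('shift',s.round(1),'turn',round(t,1),'tool-y heading',round(h,1))
E
python3 - <<'E'
from h import *
for q in fitgate():
    best=[]
    for a in np.arange(-26,-10,.5):
        t=np.radians(a);X=q@[np.cos(t),np.sin(t)];Y=q@[-np.sin(t),np.cos(t)]
        e=[np.percentile(X,1),np.percentile(X,99),np.percentile(Y,1),np.percentile(Y,99)]
        best.append(((e[1]-e[0])*(e[3]-e[2]),a,*(np.array([(e[0]+e[1])/2,(e[2]+e[3])/2])@[[np.cos(t),np.sin(t)],[-np.sin(t),np.cos(t)]]),e[1]-e[0],e[3]-e[2]))
    for b in sorted(best)[:4]: print(np.round(b,4))
go(.47,-.215,.33,71)
E
```

```text
[ 1.450e-02 -2.100e+01  4.679e-01 -3.636e-01  1.261e-01  1.152e-01]
[ 1.450e-02 -2.000e+01  4.679e-01 -3.633e-01  1.260e-01  1.154e-01]
[ 1.450e-02 -2.050e+01  4.679e-01 -3.635e-01  1.261e-01  1.153e-01]
[ 1.460e-02 -1.950e+01  4.679e-01 -3.633e-01  1.260e-01  1.155e-01]
[ 1.470e-02 -1.950e+01  4.694e-01 -3.606e-01  1.265e-01  1.158e-01]
[ 1.470e-02 -2.000e+01  4.694e-01 -3.607e-01  1.264e-01  1.160e-01]
[ 1.470e-02 -2.050e+01  4.694e-01 -3.607e-01  1.265e-01  1.159e-01]
[ 1.470e-02 -1.900e+01  4.693e-01 -3.606e-01  1.268e-01  1.159e-01]
shift [-516.8 -500.7  -26.1] turn -5.5 tool-y heading 65.5
```

```bash
python3 -c "
from h import *
go(.5045,-.2633,.33,70)"
```

```text
shift [-568.2 -530.3  -26.1] turn -4.5 tool-y heading 65.5
```

Emit:
step_arm([
  [[-20,-20,-26],0],
  [[-70,-65,-26],-1],
  [[-115,-108,-26],-1],
  [[-160,-150,-26],-2],
  [[-205,-192,-26],-2],
  [[-250,-234,-26],-3],
  [[-295,-276,-26],-3],
  [[-340,-318,-26],-4],
  [[-385,-360,-26],-4.5],
  [[-430,-402,-26],-4.5],
  [[-475,-444,-26],-4.5],
  [[-500,-467,-26],-4.5],
], claw=1)

```text
clock: 2.9
eef_pos: [0.4692, -0.1804, 0.3296]
tool_rot: [0.175, 0.985, -0.0, 0.0]
ft_force: [-0.2, 0.4, -0.5]
grip_width: 0.0001
grasp_force: 0.0
```

```bash
python3 -c "
from h import *
go(.5045,-.2633,.33,70);go(.5045,-.2633,.263,70)
o=bot.get_obs();print(o['clock'],o['grip_width'],o['ft_force'],o['joint_pos'])"
```

```text
shift [-61.7 -65.7  -0.4] turn -0.2 tool-y heading 69.8
shift [-61.7 -65.7  66.6] turn -0.2 tool-y heading 69.8
2.9 8.829892035806507e-05 [-0.23510021  0.40251661 -0.47356389] [-3.66848758e-01  2.36335905e-01  6.62254845e-02  1.40037639e+00
 -2.11139551e-04 -1.46654597e-02]
```

Emit:
step_arm([
  [[-31,-33,0],0],
  [[-62,-66,0],0],
  [[-62,-66,30],0],
  [[-62,-66,60],0],
  [[-62,-66,67],0],
  [[-62,-66,67],0],
])

```text
clock: 3.65
eef_pos: [0.5043, -0.2605, 0.263]
tool_rot: [0.174, 0.985, 0.0, -0.0]
ft_force: [-0.2, 0.1, -0.7]
grip_width: -0.0002
grasp_force: 0.0
```

```bash
python3 - <<'E'
from h import *
go(.5045,-.2633,.263,70)
im,d=bot.camera('top');im2,_=bot.camera('scene')
cv2.imwrite('pics/c2.png',np.hstack([cv2.resize(i[110:270,230:390][...,::-1],(400,400)) for i in(im,im2)]))
E
```

```text
shift [-1.1 -2.6  0. ] turn 0.0 tool-y heading 70.0
```

View pics/c2.png

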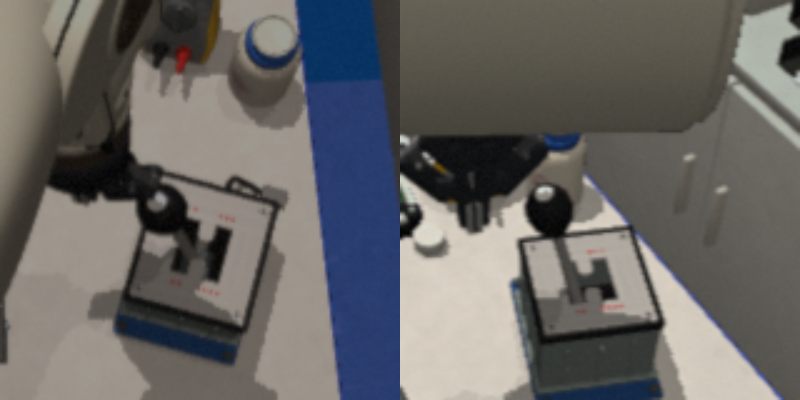

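Emit:
step_arm([
  [[0,-10,0],0],
  [[0,-18,0],0],
  [[0,-24,0],0],
  [[0,-30,0],0],
  [[0,-35,0],0],
  [[0,-40,0],0],
  [[0,-46,0],0],
  [[0,-52,0],0],
  [[0,-58,0],0],
])

```text
clock: 4.88
eef_pos: [0.4843, -0.3155, 0.2629]
tool_rot: [0.174, 0.985, -0.0, 0.0]
ft_force: [0.4, 2.2, 1.8]
grip_width: -0.0002
grasp_force: 1.2
```

```bash
cat >> h.py <<'E'
from scipy.optimize import least_squares
def knob(cams=('top','scene')):
    for c in cams:
        im,d=bot.camera(c);t=bot.trace('knob',c)
        if not t: print(c,'none');continue
        P,_,_=pts(c,d,t[0]['pixels']);k=P[(P[:,2]>.185)&(P[:,2]<.235)]
        if len(k)<30: print(c,'few',len(k));continue
        g=lambda x:np.linalg.norm(k-x,axis=1)-.0215
        s=least_squares(g,np.median(k,0)-[0,0,.015],loss='soft_l1',f_scale=.002).x
        a=np.radians(-20);D=s-[.4686,-.362,.0]
        x,y=D[0]*np.cos(a)+D[1]*np.sin(a),-D[0]*np.sin(a)+D[1]*np.cos(a)
        f=np.arcsin(x/.172);print(c,round(t[0]['score'],2),len(k),'knob sel',np.round([x,y,s[2]],4),'f',f.round(3),'a',np.arcsin(-y/.172/np.cos(f)).round(3))
    e=bot.get_obs();D=e['eef_pos']-[.4686,-.362,0];a=np.radians(-20)
    print('tcp sel',np.round([D[0]*np.cos(a)+D[1]*np.sin(a),-D[0]*np.sin(a)+D[1]*np.cos(a),D[2]],4),'F',e['ft_force'].round(1),'t',e['clock'])
E
python3 -c "
from h import *
knob()"
```

```text
top 0.49 119 knob sel [0.0007 0.0151 0.207 ] f 0.004 a -0.088
scene 0.64 273 knob sel [0.0011 0.0163 0.2066] f 0.007 a -0.095
tcp sel [-0.0012  0.049   0.2627] F [1.6 0.3 1.6] t 5.075
```

Emit:
step_arm([
  [[0,-6,0],0],
  [[0,-12,0],0],
  [[0,-18,0],0],
  [[0,-24,0],0],
  [[0,-30,0],0],
  [[0,-36,0],0],
  [[0,-42,0],0],
  [[0,-47,0],0],
  [[0,-51,0],0],
  [[0,-55,0],0],
  [[0,-55,0],0],
])

```text
clock: 6.45
eef_pos: [0.4654, -0.3671, 0.2626]
tool_rot: [0.174, 0.985, 0.0, -0.0]
ft_force: [0.9, 1.0, -0.9]
grip_width: -0.0002
grasp_force: 0.5
```

```bash
python3 -c "
from h import *
knob()"
```

```text
top none
scene none
tcp sel [-0.0012 -0.0056  0.263 ] F [-0.2  0.6 -1.1] t 6.65
```

Emit:
step_arm([
  [[0,15,0],0],
  [[0,30,0],0],
  [[30,30,0],0],
  [[65,30,0],0],
  [[75,30,0],0],
  [[75,30,0],0],
])

```text
clock: 7.4
eef_pos: [0.4058, -0.3127, 0.2635]
tool_rot: [0.174, 0.985, -0.0, 0.001]
ft_force: [0.7, -0.4, 0.6]
grip_width: -0.0002
grasp_force: 0.0
```

```bash
python3 - <<'E'
from h import *
knob()
im,d=bot.camera('top');im2,_=bot.camera('scene')
cv2.imwrite('pics/c3.png',np.hstack([cv2.resize(i[130:290,230:390][...,::-1],(400,400)) for i in(im,im2)]))
E
```

```text
top 0.56 63 knob sel [ 0.0009 -0.0402  0.203 ] f 0.005 a 0.236
scene few 0
tcp sel [-0.0751  0.0245  0.2629] F [0.  0.3 0.3] t 7.6
```

View pics/c3.png

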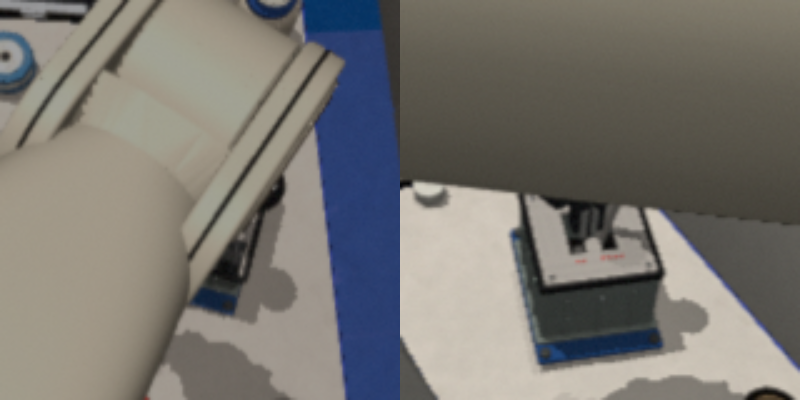

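Emit:
step_arm([
  [[0,-30,0],0],
  [[0,-55,6],0],
  [[0,-64,12],0],
  [[-10,-64,12],0],
  [[-22,-64,12],0],
  [[-32,-64,12],0],
  [[-39,-64,12],0],
  [[-45,-64,12],0],
  [[-51,-64,12],0],
  [[-57,-64,12],0],
  [[-62,-64,12],0],
  [[-62,-64,12],0],
])

```text
clock: 9.2
eef_pos: [0.4421, -0.3944, 0.2508]
tool_rot: [0.174, 0.985, 0.0, 0.0]
ft_force: [-1.5, 1.3, 1.1]
grip_width: -0.0001
grasp_force: 0.5
```

```bash
python3 -c "
from h import *
knob()"
```

```text
top none
scene few 7
tcp sel [-0.0141 -0.0395  0.2509] F [-0.2  0.6  0.2] t 9.4
```

Emit:
step_arm([
  [[-5,0,0],0],
  [[-10,0,0],0],
  [[-15,0,0],0],
  [[-20,0,0],0],
  [[-24,0,0],0],
  [[-28,0,0],0],
  [[-30,0,0],0],
  [[-30,0,0],0],
])

```text
clock: 10.4
eef_pos: [0.4701, -0.4047, 0.2509]
tool_rot: [0.174, 0.985, -0.0, 0.0]
ft_force: [-0.5, -0.0, -1.2]
grip_width: -0.0002
grasp_force: 0.6
```

Emit:
step_arm([
  [[-1,0,0],0],
  [[-2,0,0],0],
])

```text
clock: 10.65
eef_pos: [0.4717, -0.4053, 0.251]
tool_rot: [0.174, 0.985, -0.0, -0.0]
ft_force: [-1.1, 0.2, -0.3]
grip_width: 0.0002
grasp_force: 0.9
```

```bash
python3 -c "
from h import *
knob()"
```

```text
top none
scene few 7
tcp sel [ 0.0178 -0.0396  0.251 ] F [-1.2  0.4 -0.9] t 10.85
```

Emit:
step_arm([
  [[-1,0,0],0],
  [[-2,0,0],0],
  [[-2,0,0],0],
])

```text
clock: 11.22
eef_pos: [0.4738, -0.406, 0.2509]
tool_rot: [0.174, 0.985, -0.0, 0.0]
ft_force: [-0.6, 0.5, -1.4]
grip_width: 0.0001
grasp_force: 0.8
```

Emit:
step_arm([
  [[-0.5,0,0],0],
  [[-1,0,0],0],
])

```text
clock: 11.48
eef_pos: [0.4746, -0.4062, 0.2508]
tool_rot: [0.174, 0.985, 0.0, -0.0]
ft_force: [-2.1, 1.4, -1.7]
grip_width: 0.0
grasp_force: 1.1
```

Emit:
step_arm([
  [[-0.5,0,0],0],
  [[-1,0,0],0],
])

```text
clock: 11.72
eef_pos: [0.4753, -0.4065, 0.2507]
tool_rot: [0.174, 0.985, 0.0, -0.0]
ft_force: [-2.4, 1.1, -1.5]
grip_width: -0.0001
grasp_force: 1.6
```

Emit:
step_arm([
  [[-0.5,0,0],0],
  [[-1,0,0],0],
])

```text
clock: 11.98
eef_pos: [0.476, -0.4068, 0.2506]
tool_rot: [0.174, 0.985, 0.0, -0.001]
ft_force: [-4.0, 2.9, -2.1]
grip_width: 0.0004
grasp_force: 2.5
```

Emit:
step_arm([
  [[-0.5,0,0],0],
  [[-1,0,0],0],
])

```text
clock: 12.22
eef_pos: [0.4765, -0.4069, 0.2504]
tool_rot: [0.174, 0.985, 0.0, -0.001]
ft_force: [-5.4, 2.0, -1.3]
grip_width: 0.0002
grasp_force: 3.3
```

Emit:
step_arm([
  [[10,0,0],0],
  [[30,0,0],0],
  [[70,0,0],0],
  [[110,0,0],0],
  [[120,30,-40],0],
  [[120,70,-90],0],
  [[120,130,-100],0],
  [[120,190,-100],0],
  [[120,250,-100],0],
  [[120,310,-100],0],
  [[120,310,-100],0],
])

```text
clock: 13.6
eef_pos: [0.4726, -0.0713, 0.352]
tool_rot: [0.17, 0.985, 0.001, 0.002]
ft_force: [-0.1, -0.6, -0.2]
grip_width: -0.0
grasp_force: 0.0
```

```bash
python3 - <<'E'
from h import *
knob()
im,d=bot.camera('top');im2,_=bot.camera('scene')
cv2.imwrite('pics/c4.png',np.hstack([cv2.resize(i[130:290,230:390][...,::-1],(400,400)) for i in(im,im2)]))
E
```

```text
top 0.73 317 knob sel [ 0.0542 -0.0382  0.1942] f 0.32 a 0.236
scene none
tcp sel [-0.0957  0.2696  0.3515] F [ 0.5 -0.9  0.3] t 13.8
```

View pics/c4.png

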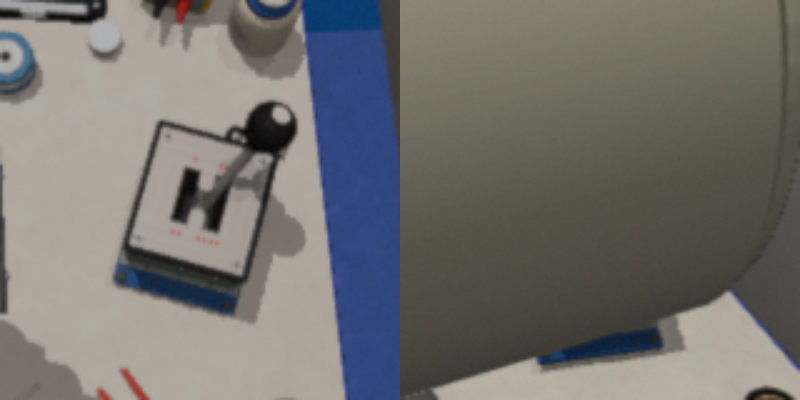

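The top view shows the knob at about (270,127) in the crop, forward right over the three dots. The measured lever angles are f = 0.32 and a = 0.236, so it is home in third. The robot is clear of it.

```bash
python3 -c "
from h import *
print(bot.job_done())"
```

```text
the job is handed in; nothing more can be done
None
```

The lever is home in the third slot: the last camera measurement gave lever_fore about 0.32 rad and lever_across about 0.24 rad. I pushed it there with the closed fingertips, with wrist force readings of about 6 N at most; the gripper was drawn clear and the job handed in at about 14 s, but the judge's verdict was not shown.

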